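# Inspect a weld nut under the loupe on the indexing table

## Robot

A 6-joint arm with a two-finger parallel gripper is mounted at the origin on the work surface. World frame = base frame: x ahead of the robot, y to its left, z up, the work surface at z = 0. Lengths are in m, angles in rad, forces in N, time in s.
With the tool pointing down it reaches from about 0.35 to 0.8 m from the base axis. Payload 7.3 kg.
Tool frame: the origin (TCP) lies between the finger pads; the fingertips stand 25 mm ahead of it and the grasp point (between the pads) lies 6 mm ahead of it (r.tip_extent is the distance from the TCP to the fingertips, in m); z points along the fingers, y is the line along which they close (so a half turn about z gives the same grasp; the last joint's range is limited). The gripper opens to 85 mm and grips with 20 to 120 N. Pads are 22 mm wide; open, the fingers measure 114 mm over their backs; the gripper's body (76 mm by 85 mm) begins 54 mm behind the grasp point. The pads swing forward as they close: fully open they stand 13 mm farther back than shut.
Start: joints at [0.978, 0.342, 1.524, -0, 1.275, -0.146], TCP at [0.227, 0.473, 0.231] pointing down, gripper open.
Joint ranges: [-2.53, 2.53], [-0.77, 2.02], [0.04, 2.7], [-1, 4.14], [0.28, 2.66], [-3.11, 3.11]. Speed limits (rad/s): [2.57, 2.57, 3.14, 3.14, 3.14, 3.14].

## Interface

Orientations are given as a unit quaternion [x, y, z, w].
In Python, from workcell import r, command_gripper, optics gives the robot as it stands. The module is installed in compiled form; this text tells all that it offers. Calls block until the motion is done:
- r.reach(position, orientation): joint-space move of the TCP to a pose.
- r.move_straight(position, orientation=None, speed=0.15, max_force=None): straight line of the TCP; orientation=None keeps the orientation; speed is the mean speed in m/s. With max_force (N) it stops when the force on the tool has changed by that much, and returns True; else False.
- r.movej(angles): joint-space move.
- command_gripper(opening, force=None): finger opening in m; force is the grip in N (None keeps the last); returns when the fingers have stopped.
- r.hold(seconds).
- r.solve_ik(position, orientation): joint angles nearest the present ones, or None.
- r.read_state(): the state.
- optics.get_image(name): name is "side" or "top" or "wrist"; returns (picture, depth): 400x640x3 uint8, red, green, blue; 400x640 float32, m along the optical axis (not along the pixel's ray), 0 where there is no reading.
- optics.camera_model(name): a dict with "K" (3x3 intrinsics, pixels), "R" (3x3) and "t" (3): a world point X has camera coordinates R X + t; the wrist camera has in their place "tool_from_camera" (4x4, takes a point from camera to tool coordinates, whose origin is the TCP and whose axes are the flange's). Camera axes: x right, y down, z forward; pixel columns grow to the right and rows downward; lengths in m; the calibration is good to about 2 mm. A picture is of the moment at which its call begins: read the wrist's pose just before it. camera_model takes no time and is no camera call.
A pose or a line that the arm cannot do raises r.PlanningError and nothing moves.
- r.finish_job(): hands the job in; it is judged then, once.
The state is a dict: "time_s": time; "joint_positions": joint angles; "dq": joint speeds; "tau": joint torques, N m; "eef_pos": TCP position; "eef_rot": TCP orientation; "contact_force": force on the tool from outside, world axes, zero at the start; "torque": the same for the moment, N m; "grip_width": finger opening in m; "grip_force": force on a finger pad.
Only numpy, scipy, OpenCV 4.12 (cv2) and the standard library are available. Lean on these libraries where they do the work, as an engineer would, in place of code of your own. Each camera call takes 0.05 s, during which the arm holds its last target. There are 200 camera calls.

## Task

Turn the indexing table until its spring roller drops into the notch that brings the weld nut round to the surface gauge, straight in front of the pointer. Then pick up the loupe and hold it level above the weld nut, the nut in the middle of the lens and the lens at the height of the pointer's tip, which marks the focus. Finish while still holding it there, without the loupe knocking the part or the gauge, and leave the gauge, tape roll, carton and hammer where they are.

Things in the scene. Friction and masses are not known exactly. Their poses are not given: they have to be found in the camera images.
- indexer: indexing table's green base, fixed; origin on the turning axis at bench level. A steel plate (210 mm across, top 54 mm up, six V notches in its rim) turns on it, carrying a clamped sheet flange 184 mm across; centre nut up to 78 mm. Spring roller and housing (54 mm high) on the base's own +x side, 105 to 179 mm from the axis; work station and gauge on its own -y side
- plate (a joint): angle of the plate, rad; grows clockwise seen from above; detents at multiples of 1.047 (60 degrees), stops at -1.0 and 2.8. At 1.047 the weld nut is at the station. Starts at -0.25 to 0.35. 0.12 N m turns it between detents, about 1.4 N m (11 N at the handle) out of a notch; within 3.5 degrees of a notch the roller pulls it in, else it stays where it is left
- handle (a point): grip point of the plate's upright turning handle: black, round, 21 mm across, from 63 to 103 mm above the bench, fixed on a lug at the plate's rim 127 mm from the axis, opposite the weld nut; the point is on the handle's axis, 83 mm above the bench
- nut (a point): centre of the top of the only weld nut on the flange: square, 18 mm wide, 9 mm high, top 66 mm above the bench, 75 mm from the axis (the five other places on its circle are bare holes)
- station (a point): work station, fixed in the base: where the nut's top centre is when the plate is in the right detent, 75 mm from the axis on the base's -y side, next to the gauge; own axes are the base's
- pointer_tip (a point): tip of the surface gauge's level pointer, 120 to 170 mm above the bench (it varies), 50 to 62 mm outside the station and aimed at it: its height marks where the lens must be. The gauge is loose, dark steel, 1.5 kg: base 56 x 76 x 26 mm, spindle 9 mm thick and 226 mm high standing 60 mm behind the tip; own y points along the pointer to the station
- lens (a point): centre of the loupe's lens, level with the bright line round its head, 14 mm above the underside; own x from handle to lens, z up when it lies flat. Round black head 62 mm across and 28 mm high, lens 52 mm
- loupe_grip (a point): middle of the loupe's handle, near its centre of mass, 65 mm behind the lens centre, 18 mm above the underside; own x towards the lens. Handle 22 mm wide, 20 mm high (8 to 28 mm above the underside), from 28 mm ahead to 72 mm behind this point; end cap 26 mm wide at the rear. Loupe 0.13 to 0.2 kg, starts flat on the bench to the robot's left of the indexing table
- tape_roll: bystander: roll of brown tape lying flat, 100 mm across, 40 mm high; origin at the centre of its underside
- carton: bystander: yellow carton 80 x 80 x 60 mm high; origin at the centre of its underside
- hammer: bystander: hammer lying on the bench, about 0.3 m long
Things that resemble listed ones, but are neither listed nor needed, are in the scene too. Of the things that look like the part that bears pointer_tip, the middle-sized one is meant.

How it is judged:
By the outcome, as a careful person would: the job done as asked, in the order asked, and still so for the second after the job is handed in, while the arm keeps its last pose, push and grip.
It also fails if it takes over 56 s, if anything falls off the work surface, if the arm or the gripper's body presses on something with over 40 N, if the wrist force passes 120 N, or if a joint passes its speed limit or range.

## Working session

There is one attempt and no reset: what is moved stays moved. The work goes in short steps, each a Python script; the robot and the scene stay as the last script left them, time stands still between calls to the robot, and variables do not carry over. Pictures are saved under pics/ and viewed, at most 10 in all, crops included, and the job is handed in when it is done.

```bash
mkdir -p pics; cat > h.py <<'E'
import numpy as np, cv2
from workcell import r, command_gripper, optics
from scipy.spatial.transform import Rotation as Ro
def grab(n):
    s=r.read_state(); im,d=optics.get_image(n); m=optics.camera_model(n)
    K=np.array(m["K"])
    if n=="wrist":
        T=np.eye(4);T[:3,:3]=Ro.from_quat(s["eef_rot"]).as_matrix();T[:3,3]=s["eef_pos"]
        W=T@np.array(m["tool_from_camera"])
    else:
        R=np.array(m["R"]);t=np.array(m["t"]);W=np.eye(4);W[:3,:3]=R.T;W[:3,3]=-R.T@t
    return im,d,K,W
def ray(K,W,u,v):
    return W[:3,3],W[:3,:3]@np.linalg.inv(K)@np.array([u,v,1.0])
def onplane(K,W,u,v,z):
    o,d=ray(K,W,u,v); return o+d*(z-o[2])/d[2]
def cloud(d,K,W):
    v,u=np.mgrid[:d.shape[0],:d.shape[1]]
    p=np.stack([(u-K[0,2])/K[0,0]*d,(v-K[1,2])/K[1,1]*d,d],-1)
    P=p@W[:3,:3].T+W[:3,3]; P[d<=0]=np.nan; return P
def proj(K,W,X):
    p=K@(W[:3,:3].T@(np.asarray(X)-W[:3,3])); return p[:2]/p[2]
def down(yaw): # tool z down; tool x axis at yaw in world
    c,s=np.cos(yaw),np.sin(yaw)
    return Ro.from_matrix(np.array([[c,s,0],[s,-c,0],[0,0,-1]])).as_quat()
E
python3 - <<'E'
from h import *
for n in("top","side"):
    im,d,K,W=grab(n); cv2.imwrite(f"pics/{n}0.png",im[...,::-1]); np.savez(f"{n}0.npz",im=im,d=d,K=K,W=W); print(n,K,W)
print(r.read_state())
E
```

```text
top [[438.28233977   0.         316.44193933]
 [  0.         438.28233977 197.45224571]
 [  0.           0.           1.        ]] [[ 0.01546066 -0.99172532  0.12744354  0.38395161]
 [-0.9997967  -0.01698319 -0.01086866 -0.01557129]
 [ 0.01294312 -0.12724959 -0.99178628  1.55500879]
 [ 0.          0.          0.          1.        ]]
side [[382.4974619    0.         315.55954013]
 [  0.         382.4974619  197.33029386]
 [  0.           0.           1.        ]] [[ 0.98523636 -0.08209176  0.15023403  0.34949252]
 [-0.17098343 -0.51592291  0.83939753 -1.2119002 ]
 [ 0.00860156 -0.85269249 -0.52234234  0.83576841]
 [ 0.          0.          0.          1.        ]]
{'time_s': 0.1, 'joint_positions': array([ 9.78022714e-01,  3.42644472e-01,  1.52490357e+00,  4.47550862e-05,
        1.27539675e+00, -1.46026256e-01]), 'dq': array([ 0.00012567, -0.00205179, -0.00238551,  0.00148203, -0.00079888,
        0.00028883]), 'tau': array([ 3.00351225e-03, -4.34446049e+01, -2.46491522e+01,  6.69753354e-05,
        4.63621793e-03, -1.19686925e-05]), 'eef_pos': array([0.22660227, 0.47319371, 0.23000616]), 'eef_rot': array([ 2.21527055e-01,  9.75153991e-01, -6.22736146e-04, -2.64058737e-04]), 'contact_force': array([ 0.04874448,  0.21264067, -0.01941223]), 'torque': array([ 0.0271421 ,  0.03754032, -0.0086439 ]), 'grip_force': 0.0, 'grip_width': 0.08539359942948647}
```

View pics/top0.png

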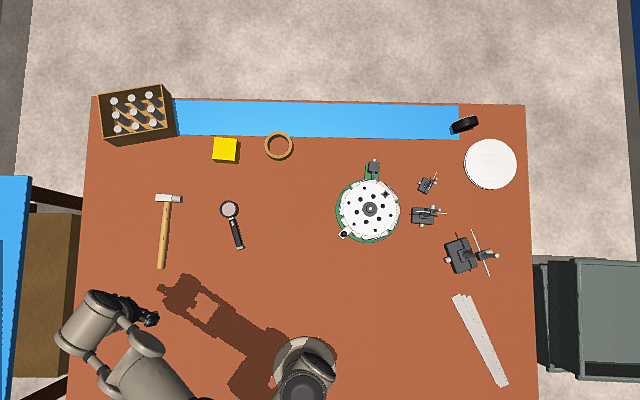

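View pics/side0.png

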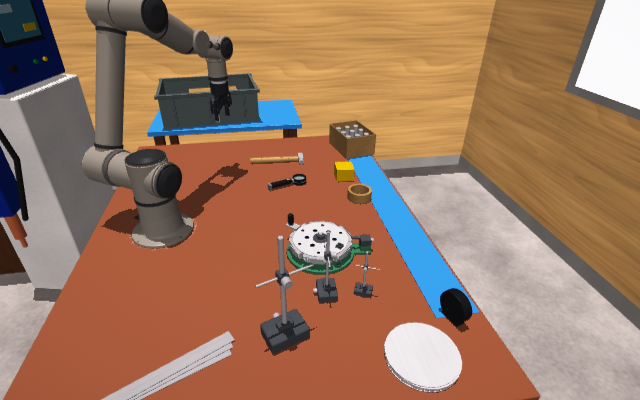

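Top view: the table is at (370,209) with its roller at (373,168), handle at (343,234) and nut near (386,194). The loupe runs from (230,209) to (240,248). There are three gauge candidates: small (428,184), middle (425,214) and large (460,255). The middle-sized one, (425,214), fits best, since it stands on the table's -y side. I'll confirm that in an enlarged crop.

```bash
python3 - <<'E'
from h import *
t=dict(np.load("top0.npz"));s=dict(np.load("side0.npz"))
a=cv2.resize(t["im"][140:285,325:505],None,fx=4,fy=4,interpolation=cv2.INTER_CUBIC)[:590]
b=cv2.resize(s["im"][200:360,250:400],None,fx=3.6,fy=3.6,interpolation=cv2.INTER_CUBIC)
cv2.imwrite("pics/c1.png",a[...,::-1]);cv2.imwrite("pics/c2.png",b[...,::-1])
P=cloud(t["d"],t["K"],t["W"])
for u,v in[(370,209),(400,209),(373,168),(343,234),(386,194),(428,184),(425,214),(417,216),(430,210),(440,213),(460,255),(230,209),(235,228),(240,246)]:
    print((u,v),P[v,u].round(4))
im=t["im"].astype(int)
# plate: pixels near 0.054-0.06 height
z=P[...,2];g=(np.hypot(P[...,0]-P[209,362,0],P[...,1]-P[209,362,1])<.2)
m=(g&(z>.045)&(z<.066)&(im.min(-1)>150)).astype(np.uint8)
c=max(cv2.findContours(m,0,2)[0],key=cv2.contourArea);print("ellipse",cv2.fitEllipse(cv2.convexHull(c)))
E
```

```text
(370, 209) [ 0.5376 -0.2143  0.0759]
(400, 209) [ 0.5477 -0.3327 -0.004 ]
(373, 168) [ 0.6837 -0.2276  0.0547]
(343, 234) [ 0.4503 -0.1213  0.1012]
(386, 194) [ 0.5929 -0.2726  0.0549]
(428, 184) [ 0.6301 -0.4184  0.0575]
(425, 214) [ 0.5234 -0.4008  0.0783]
(417, 216) [ 0.5212 -0.3872  0.0217]
(430, 210) [ 0.5297 -0.3981  0.1515]
(440, 213) [ 0.521  -0.4315  0.1473]
(460, 255) [ 0.3874 -0.5285  0.0425]
(230, 209) [0.5357 0.2714 0.0148]
(235, 228) [0.4685 0.2495 0.0247]
(240, 246) [0.4065 0.2292 0.0282]
ellipse ((367.7078857421875, 210.40660095214844), (58.86865234375, 65.53858947753906), 53.99513244628906)
```

View pics/c1.png

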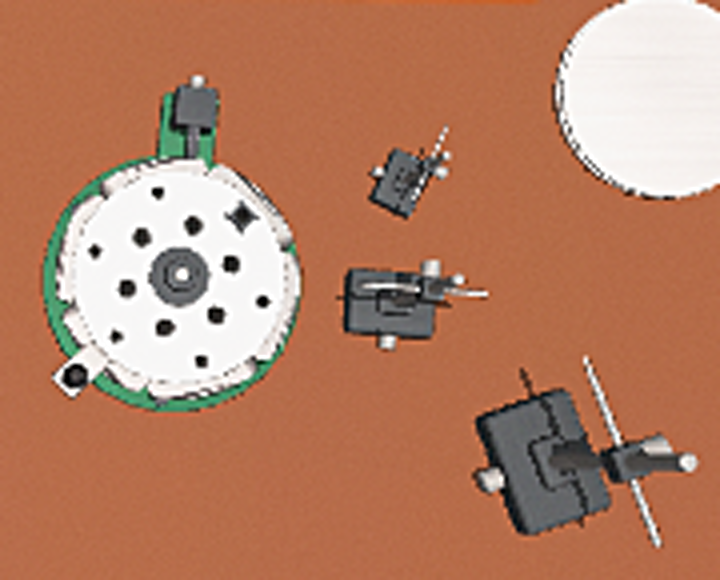

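View pics/c2.png

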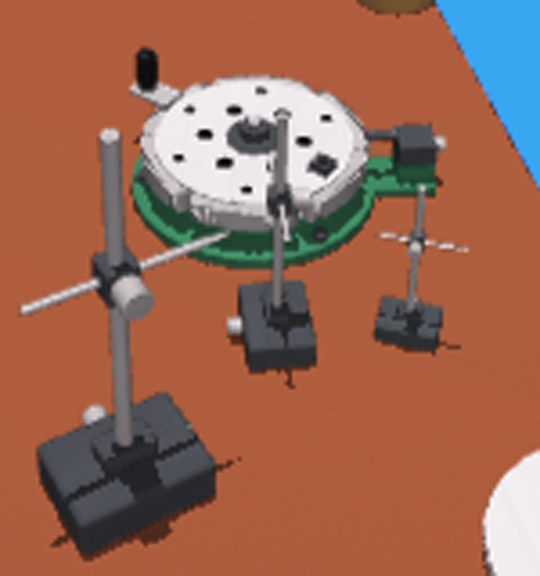

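The middle gauge is confirmed: in the top crop its pointer runs from about (450,285) to a tip at about (362,287), aimed at the table from its -y side. The nut is the dark square at crop (242,215), the only one, and the handle is at (74,376). So the plate needs about 49° clockwise. Next I measure and grip the handle.

```bash
cat > m.py <<'E'
from h import *
t=dict(np.load("top0.npz"));K,W,im=t["K"],t["W"],t["im"].astype(int);P=cloud(t["d"],K,W)
def cen(u0,v0,u1,v1,cond,z):
    m=np.zeros(im.shape[:2],bool);m[v0:v1,u0:u1]=True;m&=cond
    v,u=np.nonzero(m);return onplane(K,W,u.mean(),v.mean(),z),m.sum()
dark=im.max(-1)<70
hd,n1=cen(337,226,352,242,(im.max(-1)<60)&(P[...,2]>.09),.103)
nut,n2=cen(380,188,392,200,im.max(-1)<110,.066)
ax,n3=cen(362,200,379,218,im.max(-1)<130,.075)
hs,n4=cen(366,155,382,178,(P[...,2]>.045)&(im.max(-1)<130),.054)
E
python3 - <<'E'
from m import *
print(hd,n1,nut,n2,ax,n3,hs,n4)
print("rh",np.linalg.norm((hd-ax)[:2]),"rn",np.linalg.norm((nut-ax)[:2]),"rhn",np.linalg.norm((hd-nut)[:2]))
a=lambda d:np.degrees(np.arctan2(d[1],d[0]))
print("angles handle",a(hd-ax),"nut",a(nut-ax),a(nut-hd),"base x",a(hs-ax),"rhs",np.linalg.norm((hs-ax)[:2]))
m=(P[...,2]>.1)&(P[...,2]<.2); 
v,u=np.nonzero(m[200:222,405:450]);print([(x+405,y+200,P[y+200,x+405].round(3).tolist()) for x,y in zip(u,v)][::3])
g=(im[...,1]>im[...,0]*1.4)&(im[...,1]>im[...,2]*1.1); v,u=np.nonzero(g); c=[onplane(K,W,x,y,.01) for x,y in zip(u,v) if 360<x<383 and y<175]
print("green arm",np.mean(c,0))
for yo in (0,np.pi):
  for ph in(134,110,85):
    q=r.solve_ik([ax[0]+.127*np.cos(np.radians(ph)),ax[1]+.127*np.sin(np.radians(ph)),.094],down(np.radians(ph)+yo)); print(yo,ph,None if q is None else np.round(q,2))
E
```

```text
[ 0.45119327 -0.12206214  0.103     ] 23 [ 0.59303426 -0.26845441  0.066     ] 26 [ 0.5384674  -0.21213021  0.075     ] 162 [ 0.6858983  -0.22928744  0.054     ] 120
rh 0.12541543246680012 rn 0.07842166833260394 rhn 0.2038371005904772
angles handle 134.09740884507934 nut -45.907923065809236 -45.904642485839105 base x -6.637922562812538 rhs 0.14842587524596923
[(np.int64(430), np.int64(205), [0.547, -0.401, 0.144]), (np.int64(433), np.int64(205), [0.546, -0.408, 0.152]), (np.int64(431), np.int64(206), [0.543, -0.403, 0.146]), (np.int64(434), np.int64(206), [0.543, -0.412, 0.149]), (np.int64(432), np.int64(207), [0.54, -0.406, 0.147]), (np.int64(430), np.int64(208), [0.537, -0.4, 0.144]), (np.int64(433), np.int64(208), [0.537, -0.408, 0.15]), (np.int64(431), np.int64(209), [0.533, -0.401, 0.152]), (np.int64(434), np.int64(209), [0.534, -0.412, 0.147]), (np.int64(431), np.int64(210), [0.529, -0.4, 0.158]), (np.int64(434), np.int64(210), [0.527, -0.404, 0.177]), (np.int64(417), np.int64(211), [0.526, -0.357, 0.146]), (np.int64(420), np.int64(211), [0.527, -0.367, 0.145]), (np.int64(423),
[... 753 characters left out ...]
0.149]), (np.int64(441), np.int64(213), [0.521, -0.434, 0.15]), (np.int64(444), np.int64(213), [0.521, -0.445, 0.145]), (np.int64(427), np.int64(214), [0.521, -0.401, 0.101]), (np.int64(430), np.int64(214), [0.517, -0.397, 0.153]), (np.int64(433), np.int64(214), [0.517, -0.408, 0.151]), (np.int64(432), np.int64(215), [0.515, -0.41, 0.132])]
green arm [ 0.68285068 -0.21867282  0.01      ]
0 134 [-0.43  0.4   1.87 -0.    0.87 -1.19]
0 110 [-0.34  0.46  1.76 -0.    0.92 -0.69]
0 85 [-0.29  0.54  1.62 -0.    0.98 -0.21]
3.141592653589793 134 [-0.43  0.4   1.87 -0.    0.87  1.95]
3.141592653589793 110 [-0.34  0.46  1.76 -0.    0.92  2.45]
3.141592653589793 85 [-0.29  0.54  1.62 -0.    0.98  2.94]
```

```bash
python3 - <<'E'
from m import *
A=np.array([.5395,-.2135]); ph0=np.arctan2(hd[1]-A[1],hd[0]-A[0]); R=np.hypot(*(hd[:2]-A)); print(np.degrees(ph0),R)
pos=lambda ph,z:[A[0]+R*np.cos(ph),A[1]+R*np.sin(ph),z]
r.reach(pos(ph0,.19),down(ph0))
print(r.move_straight(pos(ph0,.095),max_force=15))
command_gripper(.0,25); s=r.read_state(); print(s["time_s"],s["grip_width"],s["contact_force"])
for ph in np.linspace(ph0,np.radians(84.7),9)[1:]:
    r.move_straight(pos(ph,.095),down(ph),speed=.08)
    s=r.read_state(); print(s["contact_force"].round(1),round(float(s["grip_width"]),4))
command_gripper(.06); r.hold(.3)
p=s["eef_pos"].copy();p[2]=.2; r.move_straight(p,speed=.2)
im,d,K,W=grab("top"); np.savez("top1.npz",im=im,d=d,K=K,W=W)
iw,dw,K2,W2=grab("wrist");np.savez("wr1.npz",im=iw,d=dw,K=K2,W=W2)
a=cv2.resize(im[140:285,325:505],None,fx=4,fy=4,interpolation=cv2.INTER_CUBIC)[:590]
cv2.imwrite("pics/c3.png",a[...,::-1]);cv2.imwrite("pics/w1.png",iw[...,::-1])
print(r.read_state()["time_s"],W2)
E
```

```text
134.0020144548709 0.12711790253664948
False
3.8 0.016798582715619553 [-0.45655254  1.45062178  4.8055241 ]
[-0.2  2.4  5.7] 0.0166
[-1.   4.2  6.2] 0.017
[-0.9  4.8  7. ] 0.0173
[-0.5  7.3  8. ] 0.0167
[-1.4  8.6  8.4] 0.0168
[-0.4  9.9  7.8] 0.0169
[-0.2 11.3  7.7] 0.017
[ 2.5 14.2  6.8] 0.0169
7.8917 [[ 0.99575196 -0.08728881 -0.02930351  0.5572488 ]
 [-0.0920347  -0.95311044 -0.28828824 -0.01077657]
 [-0.00276515  0.28976052 -0.95709519  0.34122832]
 [ 0.          0.          0.          1.        ]]
```

View pics/c3.png

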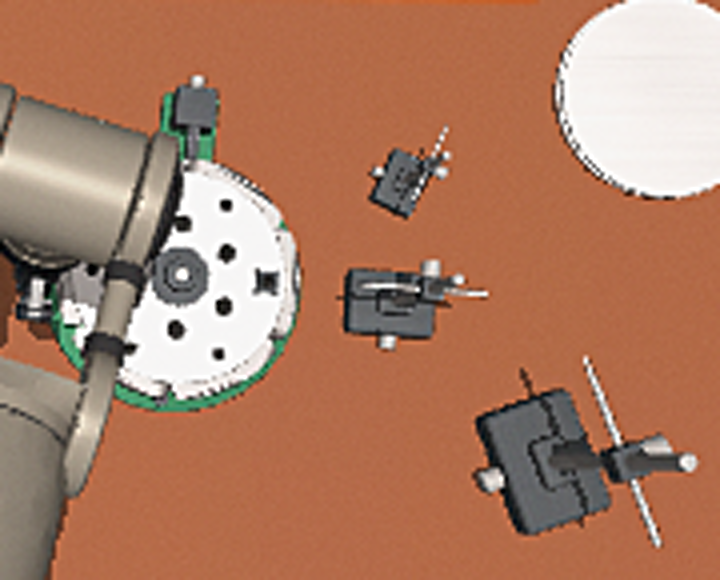

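The plate has turned. The nut is at crop (267,281), in line with the pointer tip at (362,287). I'll check the nut angle and roller seat in the wrist view.

```bash
python3 - <<'E'
from h import *
t=dict(np.load("top1.npz"));K,W,im=t["K"],t["W"],t["im"].astype(int)
def c(u0,v0,u1,v1,th,z):
    v,u=np.nonzero(im[v0:v1,u0:u1].max(-1)<th);return onplane(K,W,u.mean()+u0,v.mean()+v0,z),len(u)
n,k=c(386,204,397,217,110,.066);ax,k2=c(362,200,379,218,130,.075);print(n,k,ax,k2,np.hypot(*(n-ax)[:2]))
for A in (ax[:2],np.array([.5395,-.2135])): d=n[:2]-A;print(np.degrees(np.arctan2(d[1],d[0])))
E
```

```text
[ 0.53638807 -0.28757099  0.066     ] 27 [ 0.5407567  -0.20989393  0.075     ] 179 0.07779981475419848
-93.21897454205624
-92.40574221210105
```

View pics/w1.png

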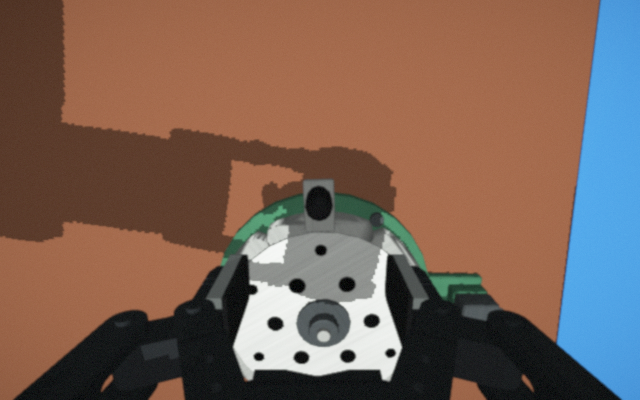

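```bash
python3 - <<'E'
from h import *
r.reach([.545,-.28,.32],down(0.)); r.hold(.2)
im,d,K,W=grab("wrist");np.savez("wr2.npz",im=im,d=d,K=K,W=W);cv2.imwrite("pics/w2.png",im[...,::-1])
print(r.read_state()["time_s"],K[0,0])
for n,X in dict(nut=[.536,-.2876,.066],tip=[.527,-.352,.145],ax=[.54,-.212,.078],hs=[.686,-.229,.054]).items():print(n,proj(K,W,X))
E
```

```text
9.2167 347.3046290688178
nut [323.9915137  171.04896129]
tip [393.25404177 197.48030832]
ax [256.93451904 169.55957019]
hs [270.03311504  30.4296085 ]
```

View pics/w2.png

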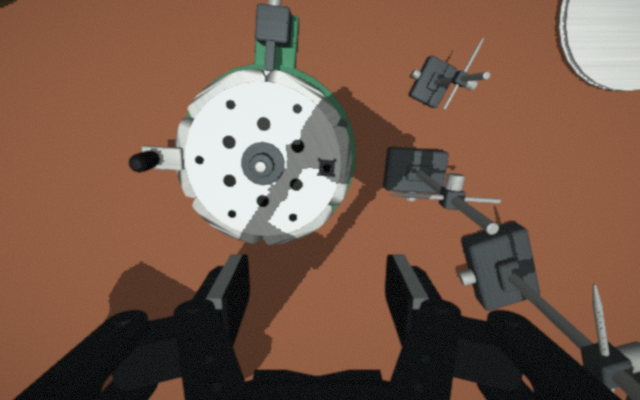

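The roller arm is at (268,70), the nut at (327,167), the handle at (145,160) and the pointer from (405,197) to (500,201). I'll measure these and enlarge the roller.

```bash
python3 - <<'E'
from h import *
t=dict(np.load("wr2.npz"));K,W,im,d=t["K"],t["W"],t["im"],t["d"];P=cloud(d,K,W)
c=[cv2.resize(im[0:100,200:340],None,fx=5,fy=5,interpolation=cv2.INTER_CUBIC)]
cv2.imwrite("pics/c4.png",c[0][...,::-1])
I=im.astype(int)
def cc(u0,v0,u1,v1,m,z):
    v,u=np.nonzero(m[v0:v1,u0:u1]);return onplane(K,W,u.mean()+u0,v.mean()+v0,z),len(u),u.mean()+u0,v.mean()+v0
ax=cc(252,158,268,176,I.min(-1)>160,.078);print("ax",ax)
v,u=np.nonzero(I[158:178,317:337].max(-1)<75);print("nut",cc(317,158,337,178,I.max(-1)<75,.066))
# handle top, circle end
print("handle",P[160,140],P[159,135])
print("centre nut z",P[168,261],"nutz",P[167,327],"plate",P[140,240])
m=(P[...,2]>.125)&(P[...,2]<.165);m[:180]=0;m[210:]=0;m[:,:395]=0;m[:,510:]=0
v,u=np.nonzero(m)
for x in range(398,505,6):
    k=u==x
    if k.any():print(x,v[k],P[v[k],x].mean(0).round(4))
E
```

```text
ax (array([ 0.54348429, -0.21553174,  0.078     ]), 79, np.float64(259.9367088607595), np.float64(166.50632911392404))
nut (array([ 0.54052288, -0.29059923,  0.066     ]), 225, np.float64(326.6177777777778), np.float64(167.20888888888888))
handle [ 0.55458898 -0.09408523  0.1012389 ] [ 0.55575933 -0.08939689  0.10198175]
centre nut z [ 0.54150592 -0.21641421  0.0765742 ] nutz [ 0.53928464 -0.29125861  0.05839574] plate [ 0.5703133  -0.19024357  0.05631787]
398 [193 194 195] [ 0.5305 -0.3562  0.1452]
404 [193 194 195 196] [ 0.5302 -0.3617  0.1459]
410 [193 194 195 196 197] [ 0.5298 -0.3674  0.1461]
416 [193 194 195 196 197] [ 0.5295 -0.3734  0.145 ]
422 [194 195 196 197] [ 0.5294 -0.3786  0.1465]
428 [194 195 196 197 198] [ 0.5287 -0.3847  0.1454]
434 [194 195 196 197 198] [ 0.5287 -0.3904  0.1454]
440 [187 188 189 190 191 192 193 194 195 196 197 198 199 200 201 202 203 204] [ 0.5281 -0.3975  0.1414]
446 [180 181 182 183 184 185 186 187 188 189 190 191 192 193 194 195 196 197
 198 199 200 201 202 203 204 205 206 207 208] [ 0.5322 -0.3995  0.1508]
452 [180 181 182 183 184 186 187 188 189 190 191 192 193 194 195 196 197 198
 199 200 201 202 203 205 206 207 208] [ 0.5329 -0.404   0.1535]
458 [180 181 182 183 184 185 186 187 188 189 190 191 192 193 194 195 196 197
 198 199] [ 0.5373 -0.4089  0.1537]
464 [192 193 194 195 196 197 198 199 200] [ 0.5306 -0.4159  0.1521]
470 [197 198 199 200] [ 0.5264 -0.4247  0.1457]
476 [197 198 199 200 201] [ 0.526  -0.4303  0.1459]
482 [198 199 200 201] [ 0.5254 -0.4362  0.1457]
488 [198 199 200 201 202] [ 0.5248 -0.4423  0.1451]
494 [198 199 200 201 202] [ 0.5251 -0.4474  0.1461]
500 [200] [ 0.5247 -0.454   0.1446]
```

View pics/c4.png

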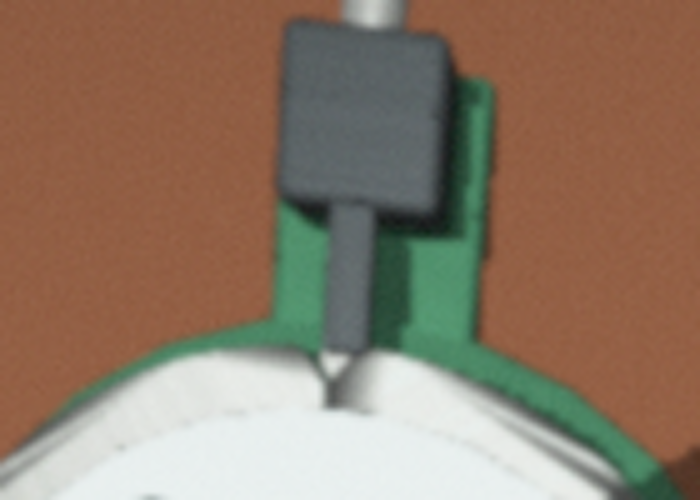

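```bash
cat > ph.py <<'E'
from h import *
def phase(f,holes,hw,z=.057):
    t=dict(np.load(f));K,W,im,d=t["K"],t["W"],t["im"],t["d"];g=im.max(-1).astype(int);Q=[]
    for u,v in holes:
        s=g[v-hw:v+hw+1,u-hw:u+hw+1];w=np.clip(np.median(s)*.75-s,0,None).astype(float)
        y,x=np.mgrid[-hw:hw+1,-hw:hw+1];Q.append(onplane(K,W,u+(w*x).sum()/w.sum(),v+(w*y).sum()/w.sum(),z)[:2])
    Q=np.array(Q);A=np.c_[2*Q,np.ones(len(Q))];s=np.linalg.lstsq(A,(Q**2).sum(1),rcond=None)[0]
    C=s[:2];R=np.sqrt(s[2]+C@C);a=np.degrees(np.arctan2(*(Q-C).T[::-1]))
    print(f,"C",C.round(4),"R",R.round(4),"ang",a.round(1),"mod60",(a%60).round(1));return K,W,im,d,C
if __name__=="__main__":
    K,W,im,d,C=phase("wr2.npz",[(231,104),(297,108),(199,160),(232,213),(292,217)],6)
    P=cloud(d,K,W)
    for z in(.045,.05,.054):
        a=[onplane(K,W,u,v,z)[:2]-C for u,v in((270.2,43),(269.4,68))];print(z,[(np.degrees(np.arctan2(x[1],x[0])).round(2),np.hypot(*x).round(3)) for x in a])
    print(P[55,270],P[20,272],P[158,137],P[160,137])
    m=(P[...,2]>.049)&(P[...,2]<.06)&(im.max(-1)<120);m[50:]=0;m[:,:250]=0;m[:,300:]=0
    q=P[m][:,:2].mean(0)-C;print("housing",m.sum(),np.degrees(np.arctan2(q[1],q[0])),np.hypot(*q))
    r4=cv2.minAreaRect(P[m][:,:2].astype(np.float32));print(r4)
    hd=(im.max(-1)<60)&(P[...,2]>.096)&(P[...,2]<.108);hd[:,170:]=0;hd[200:]=0;hd[:100]=0
    q=P[hd].mean(0);print("handle",hd.sum(),q,np.degrees(np.arctan2(*(q[:2]-C)[::-1])),np.hypot(*(q[:2]-C)))
    q=onplane(K,W,326.6,167.2,.066)[:2]-C;print("nut",np.degrees(np.arctan2(q[1],q[0])),np.hypot(*q))
    q=np.array([.5305,-.3555])-C;print("tip",np.degrees(np.arctan2(q[1],q[0])),np.hypot(*q))
E
python3 ph.py
```

```text
wr2.npz C [ 0.5432 -0.2156] R 0.075 ang [  26.8  -33.2   86.8  146.7 -153.2] mod60 [26.8 26.8 26.8 26.7 26.8]
0.045 [(np.float64(-5.21), np.float64(0.132)), (np.float64(-5.48), np.float64(0.106))]
0.05 [(np.float64(-5.51), np.float64(0.132)), (np.float64(-5.85), np.float64(0.106))]
0.054 [(np.float64(-5.75), np.float64(0.131)), (np.float64(-6.14), np.float64(0.106))]
[ 0.66132839 -0.2285393   0.05775326] [ 0.69597884 -0.23148832  0.05429025] [ 0.55663691 -0.09109534  0.10093306] [ 0.55476315 -0.0914823   0.102273  ]
housing 1314 -5.832211904973229 0.14950821229241532
((0.6893330216407776, -0.2301153987646103), (0.0359969437122345, 0.0449320450425148), 83.89523315429688)
handle 233 [ 0.55150398 -0.09118306  0.10068463] 86.18669647113279 0.12467907824570097
nut -92.04585607501761 0.07504028573727117
tip -95.19145830545345 0.14049019503510515
```

The fitted hole circle puts the nut at -93.2°. The roller axis and pointer say -95.4°, so the plate is about 2° short of the notch. I'll regrip the handle and push it on.

```bash
cat ph.py | head -12 >/dev/null; python3 - <<'E'
from ph import *
C=np.array([.5432,-.2156]);pos=lambda a,z:[C[0]+.127*np.cos(np.radians(a)),C[1]+.127*np.sin(np.radians(a)),z]
D=lambda a:down(np.radians(a))
r.reach(pos(86.8,.17),D(86.8)); r.move_straight(pos(86.8,.095),max_force=15)
command_gripper(0,40); s=r.read_state();print(s["contact_force"].round(1),s["grip_width"])
for a in(85.5,84,82.5):
    r.move_straight(pos(a,.095),D(a),speed=.03);s=r.read_state();print(a,s["contact_force"].round(1),s["torque"].round(2),s["grip_width"].round(4))
command_gripper(.07); r.hold(.3)
r.move_straight(pos(a,.17),speed=.2)
r.reach([.545,-.28,.32],down(0.)); r.hold(.2)
im,d,K,W=grab("wrist");np.savez("wr3.npz",im=im,d=d,K=K,W=W)
c=cv2.resize(im[0:260,120:460],None,fx=2.3,fy=2.3,interpolation=cv2.INTER_CUBIC);cv2.imwrite("pics/c5.png",c[...,::-1])
print(r.read_state()["time_s"])
phase("wr3.npz",[(229,105),(295,107),(199,163),(233,216),(294,216)],7)
E
```

```text
[-0.6  0.2  6.3] 0.015614429637802709Traceback (most recent call last):
  File "<stdin>", line 7, in <module>
AttributeError: 'float' object has no attribute 'round'
```

```bash
python3 - <<'E'
from ph import *
C=np.array([.5432,-.2156]);pos=lambda a,z:[C[0]+.127*np.cos(np.radians(a)),C[1]+.127*np.sin(np.radians(a)),z]
D=lambda a:down(np.radians(a))
for a in(84,82.5):
    r.move_straight(pos(a,.095),D(a),speed=.03);s=r.read_state();print(a,s["contact_force"].round(1),s["torque"].round(2),s["grip_width"])
command_gripper(.07); r.hold(.3)
r.move_straight(pos(a,.17),speed=.2)
r.reach([.545,-.28,.32],down(0.)); r.hold(.2)
im,d,K,W=grab("wrist");np.savez("wr3.npz",im=im,d=d,K=K,W=W)
c=cv2.resize(im[0:260,120:460],None,fx=2.3,fy=2.3,interpolation=cv2.INTER_CUBIC);cv2.imwrite("pics/c5.png",c[...,::-1])
print(r.read_state()["time_s"])
phase("wr3.npz",[(229,105),(295,107),(199,163),(233,216),(294,216)],7)
E
```

```text
84 [-0.   0.1  6.1] [ 0.07 -0.15 -0.03] 0.015387057754243882
82.5 [0.7 0.8 4.7] [ 0.03 -0.16 -0.05] 0.015434133535672547
14.9333
wr3.npz C [ 0.5432 -0.2156] R 0.0749 ang [  23.2  -36.6   84.3  143.1 -157. ] mod60 [23.2 23.4 24.3 23.1 23. ]
```

View pics/c5.png

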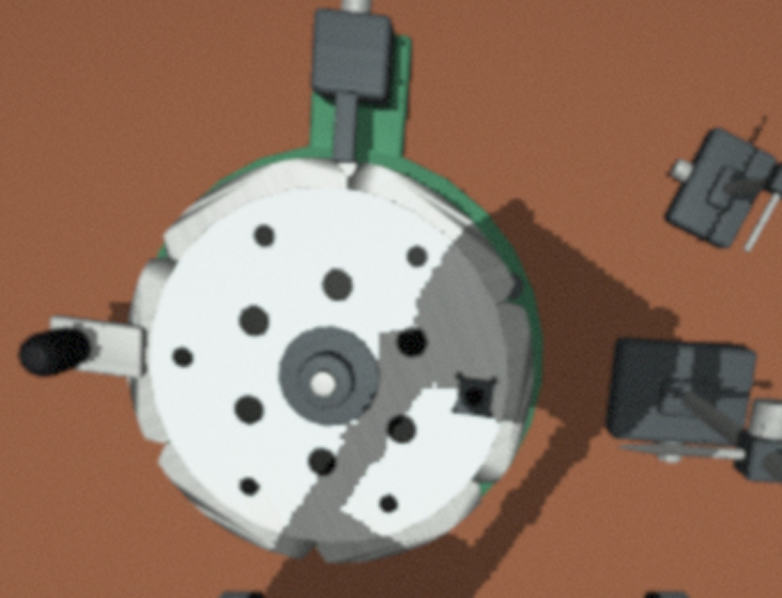

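The plate has gone to -96.8°, slightly past, and the V at crop (350,175) is a little right of the roller at (345,165). I'll check whether it is still creeping into the notch.

```bash
python3 - <<'E'
from ph import *
r.hold(.6)
im,d,K,W=grab("wrist");np.savez("wr4.npz",im=im,d=d,K=K,W=W)
H=[(224,102),(301,111),(199,155),(228,211),(289,219)]
for f in("wr2.npz","wr3.npz","wr4.npz"):
    t=np.load(f);g=cv2.cvtColor(t["im"],cv2.COLOR_RGB2GRAY);im=t["im"]
    m=(im.max(-1)<75).astype(np.uint8);n,l,s,c=cv2.connectedComponentsWithStats(m)
    K,W=t["K"],t["W"];C=np.array([.5432,-.2156]);o=[]
    for i in range(1,n):
        if 15<s[i,4]<400:
            q=onplane(K,W,*c[i],.057)[:2]-C;R=np.hypot(*q)
            if .068<R<.082:o.append((round(float(np.degrees(np.arctan2(q[1],q[0]))),2),round(float(R),4),int(s[i,4])))
    print(f,o)
a=[np.load(f)["im"][45:100,240:305] for f in("wr2.npz","wr4.npz")]
cv2.imwrite("pics/c6.png",cv2.resize(np.hstack(a),None,fx=6,fy=6,interpolation=cv2.INTER_CUBIC)[...,::-1])
E
```

```text
wr2.npz [(26.8, 0.075, 38), (-33.22, 0.0749, 32), (86.73, 0.0752, 35), (-93.38, 0.0754, 225), (146.58, 0.0749, 30), (-153.19, 0.0751, 29)]
wr3.npz [(22.61, 0.0749, 37), (-37.28, 0.0746, 31), (82.53, 0.075, 37), (-96.98, 0.0761, 200), (142.68, 0.0751, 31), (-157.52, 0.0749, 29)]
wr4.npz [(22.6, 0.075, 34), (-37.43, 0.0748, 29), (82.66, 0.0749, 37), (-96.78, 0.076, 192), (142.57, 0.075, 29), (-157.52, 0.0749, 29)]
```

View pics/c6.png

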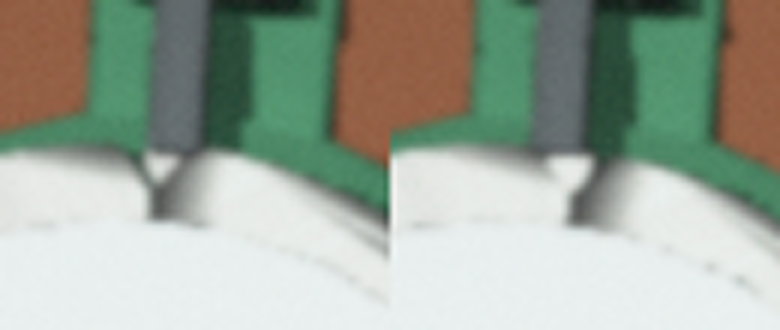

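The plate stays at -97.4° where I left it, and was at -93.3° before. The V vertex sits on one side of the plunger axis in one picture and on the other side in the second, so the notch centre lies between them at about -95.4°. I'll drive the handle back in small steps, watching the tangential force, and release at the centre.

```bash
python3 - <<'E'
from ph import *
C=np.array([.5432,-.2156]);pos=lambda a,z:[C[0]+.127*np.cos(np.radians(a)),C[1]+.127*np.sin(np.radians(a)),z]
D=lambda a:down(np.radians(a))
r.reach(pos(82.6,.16),D(82.6)); r.move_straight(pos(82.6,.095),speed=.2,max_force=15)
s=r.read_state();print("open",s["contact_force"].round(1))
command_gripper(0,60)
for a in(82.6,83.2,83.8,84.4,85,85.6,86.2,84.6):
    r.move_straight(pos(a,.095),D(a),speed=.03);s=r.read_state();print(a,s["contact_force"].round(1),s["torque"].round(2))
command_gripper(.05); r.hold(.3)
r.move_straight(pos(a,.16),speed=.2)
r.reach([.545,-.28,.32],down(0.)); r.hold(.2)
im,d,K,W=grab("wrist");np.savez("wr5.npz",im=im,d=d,K=K,W=W)
print(r.read_state()["time_s"])
m=(im.max(-1)<75).astype(np.uint8);n,l,s,c=cv2.connectedComponentsWithStats(m)
for i in range(1,n):
    if 15<s[i,4]<400:
        q=onplane(K,W,*c[i],.057)[:2]-C;R=np.hypot(*q)
        if .068<R<.082:print(np.degrees(np.arctan2(q[1],q[0])).round(2),R.round(4))
E
```

```text
open [-0.4  0.5  0.1]
82.6 [-1.2  0.7  6.2] [ 0.02  0.08 -0.01]
83.2 [ 1.3 -0.6  6.6] [ 0.05 -0.05 -0.  ]
83.8 [ 0.  -0.7  6.6] [ 0.05 -0.03  0.02]
84.4 [-0.   0.6  6.3] [ 0.02 -0.03  0.02]
85 [-0.5  0.3  5.6] [-0.04 -0.08 -0.  ]
85.6 [-0.4 -0.2  6.8] [ 0.02 -0.04  0.01]
86.2 [-0.3  0.8  6.8] [ 0.05 -0.02  0.05]
84.6 [0.3 0.1 6.5] [ 0.02 -0.16  0.01]
22.2417
24.82 0.075
-35.23 0.0749
84.8 0.075
-95.2 0.0757
144.58 0.075
-155.45 0.0749
```

```bash
python3 - <<'E'
from ph import *
im,d,K,W=grab("top");np.savez("top5.npz",im=im,d=d,K=K,W=W)
C=np.array([.5432,-.2156]);b=np.radians(-5.4)
for f in("wr2","wr3","wr4","wr5"):
    t=np.load(f+".npz");g=cv2.cvtColor(t["im"],cv2.COLOR_RGB2GRAY).astype(np.float32);o=[]
    for off in(-.004,0,.004):
      row=[]
      for R in np.arange(.088,.122,.002):
        X=[C[0]+R*np.cos(b)+off*np.sin(b),C[1]+R*np.sin(b)-off*np.cos(b),.05];u,v=proj(t["K"],t["W"],X)
        row.append(int(cv2.getRectSubPix(g,(1,1),(float(u),float(v)))[0,0]))
      print(f,off,row)
for f in("top0","top1","top5"):
    t=np.load(f+".npz");print(f,cv2.cvtColor(t["im"],cv2.COLOR_RGB2GRAY)[158:186,373].tolist())
E
```

```text
wr2 -0.004 [237, 232, 174, 156, 147, 134, 173, 192, 133, 105, 100, 99, 100, 100, 99, 103, 100]
wr2 0 [237, 234, 173, 119, 114, 110, 127, 172, 113, 105, 109, 106, 109, 106, 106, 106, 106]
wr2 0.004 [236, 229, 182, 175, 170, 167, 159, 144, 101, 87, 86, 87, 88, 86, 84, 86, 87]
wr3 -0.004 [236, 236, 234, 234, 233, 227, 192, 141, 92, 97, 98, 100, 101, 101, 101, 101, 97]
wr3 0 [236, 236, 231, 231, 233, 223, 200, 209, 120, 104, 108, 106, 107, 106, 106, 106, 106]
wr3 0.004 [237, 227, 153, 104, 102, 155, 222, 225, 136, 88, 89, 89, 89, 87, 87, 87, 87]
wr4 -0.004 [236, 236, 228, 232, 232, 226, 193, 141, 93, 99, 101, 100, 101, 99, 99, 100, 100]
wr4 0 [236, 234, 228, 231, 234, 227, 211, 220, 137, 106, 107, 106, 108, 107, 107, 106, 106]
wr4 0.004 [236, 228, 142, 106, 104, 154, 217, 227, 159, 87, 86, 87, 86, 87, 87, 85, 87]
wr5 -0.004 [236, 234, 226, 231, 232, 217, 198, 191, 128, 104, 102, 101, 102, 102, 101, 102, 100]
wr5 0 [236, 234, 160, 111, 124, 187, 228, 220, 120, 107, 106, 108, 107, 107, 107, 106, 106]
wr5 0.004 [236, 228, 163, 128, 120, 117, 116, 157, 111, 87, 87, 87, 87, 88, 87, 88, 88]
top0 [125, 191, 198, 163, 102, 103, 103, 102, 104, 109, 108, 107, 117, 96, 110, 105, 106, 104, 102, 105, 99, 81, 251, 234, 227, 227, 249, 247]
top1 [121, 189, 197, 165, 103, 100, 100, 100, 103, 103, 105, 104, 117, 99, 109, 107, 105, 101, 104, 107, 103, 68, 119, 147, 158, 232, 252, 247]
top5 [121, 187, 195, 164, 99, 102, 103, 102, 104, 104, 101, 106, 117, 98, 110, 105, 103, 101, 102, 105, 100, 72, 137, 88, 103, 234, 253, 248]
```

The plate now sits at -95.3° with the V vertex on the plunger axis, but I felt no detent force between 82.6° and 86.2°. A short probe further out each way should show whether the roller's well is centred here.

```bash
cat > probe.py <<'E'
from ph import *
C=np.array([.5432,-.2156]);pos=lambda a,z:[C[0]+.127*np.cos(np.radians(a)),C[1]+.127*np.sin(np.radians(a)),z]
D=lambda a:down(np.radians(a))
def phi(im,K,W):
    m=(im.max(-1)<75).astype(np.uint8);n,l,s,c=cv2.connectedComponentsWithStats(m);o=[]
    for i in range(1,n):
        if 15<s[i,4]<60:
            q=onplane(K,W,*c[i],.057)[:2]-C
            if .07<np.hypot(*q)<.08:o.append(np.degrees(np.arctan2(q[1],q[0]))%60)
    return np.round(o,2)
E
python3 - <<'E'
from probe import *
r.reach(pos(84.7,.15),D(84.7)); r.move_straight(pos(84.7,.095),speed=.2,max_force=15)
command_gripper(0,60)
def go(a,v=.05):
    r.move_straight(pos(a,.095),D(a),speed=v);s=r.read_state();f=s["contact_force"];t=np.radians(a);ft=-f[0]*np.sin(t)+f[1]*np.cos(t);print(a,"tang",round(ft,1),"F",f.round(1),"w",round(s["grip_width"],4));return ft
for a in(82.5,81,80,79):
    if abs(go(a))>6:break
for a in(87,88.5,89.5,90.5):
    if abs(go(a))>6:break
print(r.read_state()["time_s"])
E
```

```text
82.5 tang -1.4 F [ 1.3 -0.6  6.9] w 0.0136
81 tang -0.5 F [ 0.5 -0.2  6.6] w 0.0139
80 tang 0.9 F [-1.  -0.4  6.7] w 0.0132
79 tang -0.3 F [ 0.2 -0.7  6.8] w 0.0135
87 tang 1.8 F [-1.8 -0.3  8. ] w 0.0136
88.5 tang 0.9 F [-0.9 -0.6  7.8] w 0.0138
89.5 tang 0.3 F [-0.3 -1.1  7.6] w 0.0133
90.5 tang -0.1 F [ 0.1 -0.6  7. ] w 0.0138
26.5083
```

No well shows from 79° to 90.5°, so I can't rely on being pulled in. I'll set the handle to the roller axis (84.5°) exactly, verify, then go and measure the loupe from above.

```bash
python3 - <<'E'
from probe import *
r.move_straight(pos(84.5,.095),D(84.5),speed=.06);s=r.read_state();print(s["eef_pos"],pos(84.5,.095),s["contact_force"].round(1))
command_gripper(.05); r.move_straight(pos(84.5,.2),speed=.25)
im,d,K,W=grab("wrist");print("phase",phi(im,K,W)); np.savez("wr6.npz",im=im,d=d,K=K,W=W)
# loupe from top0
t=dict(np.load("top0.npz"));m=(t["im"].max(-1)<80);mm=np.zeros_like(m);mm[198:252,216:248]=m[198:252,216:248]
v,u=np.nonzero(mm);X=np.array([onplane(t["K"],t["W"],a,b,.022)[:2] for a,b in zip(u,v)]);print(len(X),X.mean(0),cv2.minAreaRect(X.astype(np.float32)))
y=np.radians(18.);g=np.array([.4705,.2505])
r.reach([g[0]-.02,g[1]-.007,.22],down(y)); command_gripper(.07)
r.hold(.1)
im,d,K,W=grab("wrist");np.savez("wl.npz",im=im,d=d,K=K,W=W);print(r.read_state()["time_s"])
P=cloud(d,K,W);m=(P[...,2]>.008)&(P[...,2]<.04)&(np.hypot(P[...,0]-.5,P[...,1]-.26)<.15)
v,u=np.nonzero(m);Q=P[m];print(len(Q),u.min(),u.max(),v.min(),v.max(),Q.min(0),Q.max(0))
h=Q[(Q[:,2]>.02)];c,ev=np.linalg.eigh(np.cov(h[:,:2].T));print("axis",np.degrees(np.arctan2(ev[1,1],ev[0,1])),h.mean(0))
cv2.imwrite("pics/wl.png",im[...,::-1])
E
```

```text
[ 0.55698529 -0.08966336  0.09673756] [np.float64(0.5553724105700685), np.float64(-0.0891846828073683), 0.095] [1.4 0.2 5.1]
phase [24.16]
263 [0.47951096 0.25490424] ((0.4846850633621216, 0.2476498931646347), (0.17661266028881073, 0.06237347424030304), 27.246639251708984)
30.0083
6302 279 345 38 224 [0.39653962 0.21866382 0.00992854] [0.56811217 0.30665535 0.03068797]
axis -161.4417329604119 [0.48185585 0.25737692 0.02670291]
```

```bash
python3 - <<'E'
from probe import *
s=r.read_state();print("eef",s["eef_pos"],"cmd",[.4505,.2435,.22])
im,d,K,W=grab("top");np.savez("top6.npz",im=im,d=d,K=K,W=W)
g=im.max(-1).astype(np.uint8)
m=((g<150)).astype(np.uint8);n,l,st,c=cv2.connectedComponentsWithStats(m)
Q=[];A=np.array([.5405,-.2125])
for i in range(1,n):
    q=onplane(K,W,*c[i],.057)[:2]
    if 2<st[i,4]<60 and .03<np.hypot(*(q-A))<.085: Q.append((q,st[i,4]))
for q,a in Q: print(q.round(4),a,np.hypot(*(q-A)).round(4),np.degrees(np.arctan2(*(q-A)[::-1])).round(1))
t=dict(np.load("wl.npz"));P=cloud(t["d"],t["K"],t["W"]);im=t["im"]
# dark-mask loupe outline, cast onto z=.028 top plane
m=(im.max(-1)<70).astype(np.uint8);m[:,:250]=0;m[:,370:]=0;m[235:]=0
n,l,st,c=cv2.connectedComponentsWithStats(m);i=1+st[1:,4].argmax();print(st[i])
v,u=np.nonzero(l==i);X=np.array([onplane(t["K"],t["W"],a,b,.024)[:2] for a,b in zip(u,v)])
y=np.radians(18.56);e=np.array([np.cos(y),np.sin(y)]);nn=np.array([-e[1],e[0]]);a=X@e;b=X@nn
print("front",a.max(),"rear",a.min(),"len",np.ptp(a))
for q in np.arange(a.max()-.064,a.max(),.008):
    k=abs(a-q)<.001;print(round(a.max()-q,3),b[k].min().round(4),b[k].max().round(4))
k=(a<a.max()-.08)&(a>a.min()+.02);pf=np.polyfit(a[k],b[k],1);print("handle slope deg",np.degrees(np.arctan(pf[0])),"b at mid",b[k].mean())
for q in np.arange(a.min(),a.max()-.07,.012):
    k=abs(a-q)<.001;print("h",round(q,3),b[k].min().round(4),b[k].max().round(4))
E
```

```text
eef [0.45059542 0.24339084 0.22001557] cmd [0.4505, 0.2435, 0.22]
[ 0.6085 -0.1832] 7 0.0741 23.3
[ 0.6024 -0.258 ] 8 0.0768 -36.3
[ 0.5868 -0.2189] 15 0.0467 -7.9
[ 0.5671 -0.1773] 15 0.0441 53.0
[ 0.5596 -0.2562] 15 0.0477 -66.4
[ 0.5478 -0.1402] 8 0.0727 84.3
[ 0.5341 -0.2896] 28 0.0773 -94.7
[ 0.5216 -0.1734] 16 0.0434 115.8
[ 0.5141 -0.2517] 15 0.0472 -123.9
[ 0.4949 -0.21  ] 16 0.0457 176.8
[ 0.4803 -0.1706] 6 0.0733 145.1
[ 0.4722 -0.2442] 7 0.0753 -155.1
[ 302  117   25  100 1978]
front 0.5594368478581635 rear 0.46015024252882547 len 0.09928660532933803
0.064 0.0802 0.1012
0.056 0.0801 0.1011
0.048 0.0801 0.1009
0.04 0.0801 0.1007
0.032 0.08 0.1005
0.024 0.08 0.1004
0.016 0.08 0.1002
0.008 0.08 0.1Traceback (most recent call last):
  File "<stdin>", line 20, in <module>
    raise TypeError("expected non-empty vector for x")
TypeError: expected non-empty vector for x
```

The plate phase from the top view is -95.7°, within about 0.4° of the roller axis and pointer. The loupe handle measures 99 × 21 mm, with its grip point at (0.4755, 0.2552) and yaw 18.2°. Now I grasp the loupe and carry it over.

```bash
python3 - <<'E'
from h import *
y=np.radians(18.2);q=down(y);g=[.4755,.2552]
r.move_straight([*g,.08],q,speed=.25)
print(r.move_straight([*g,.030],speed=.1,max_force=10))
command_gripper(0,80);s=r.read_state();print(s["grip_width"],s["eef_pos"],s["contact_force"].round(1))
r.move_straight([*g,.2],speed=.2);s=r.read_state();print(s["grip_width"],s["contact_force"].round(2),s["torque"].round(3))
yf=np.radians(-40);n=np.array([.5355,-.290]);p=n-.065*np.array([np.cos(yf),np.sin(yf)])
r.reach([*p,.27],down(yf));r.hold(.2)
im,d,K,W=grab("wrist");np.savez("wf.npz",im=im,d=d,K=K,W=W);s=r.read_state();print(s["time_s"],s["eef_pos"],p)
P=cloud(d,K,W);m=(P[...,2]>.22)&(P[...,2]<.30);v,u=np.nonzero(m)
T=Ro.from_quat(s["eef_rot"]).as_matrix();L=(P[m]-s["eef_pos"])@T
k=(L[:,0]>.02);print(k.sum(),L[k].min(0),L[k].max(0),np.median(L[k],0),"px",u[k].min(),u[k].max(),v[k].min(),v[k].max())
cv2.imwrite("pics/wf.png",im[...,::-1])
E
```

```text
False
-0.0001538331039159028 [0.47550528 0.25520617 0.02997832] [-0.3  0.6  0.1]
6.64498187699047e-05 [-0.69 -0.54  0.47] [0.038 0.022 0.022]
35.1833 [ 0.48597947 -0.24758892  0.26996751] [ 0.48570711 -0.24821881]Traceback (most recent call last):
  File "<stdin>", line 12, in <module>
    return umr_minimum(a, axis, None, out, keepdims, initial, where)
ValueError: zero-size array to reduction operation minimum which has no identity
```

The gripper closed on nothing. I'll check where the loupe is now and how its pose compares with what I measured.

```bash
python3 - <<'E'
from h import *
im,d,K,W=grab("top");np.savez("top7.npz",im=im,d=d,K=K,W=W)
for f in("top0.npz","top6.npz","top7.npz"):
    t=np.load(f);P=cloud(t["d"],t["K"],t["W"]);I=t["im"]
    m=(P[...,2]>.010)&(P[...,2]<.045)&(I.max(-1)<110);m[:,:205]=0;m[:,265:]=0;m[:190]=0;m[265:]=0
    Q=P[m];c,ev=np.linalg.eigh(np.cov(Q[:,:2].T));print(f,len(Q),Q.mean(0).round(4),Q.min(0).round(3),Q.max(0).round(3),np.degrees(np.arctan2(ev[1,1],ev[0,1])))
t=np.load("wl.npz");P=cloud(t["d"],t["K"],t["W"]);I=t["im"]
for v in range(30,235,12):
    k=(P[v,250:380,2]>.008)&(P[v,250:380,2]<.05); u=np.nonzero(k)[0]+250
    if len(u):print(v,u.min(),u.max(),P[v,u].mean(0).round(3),np.ptp(P[v,u][:,:2],axis=0).round(3),I[v,u].mean(0).round())
print(t["W"].round(3))
E
```

```text
top0.npz 292 [0.4797 0.256  0.0259] [0.396 0.219 0.01 ] [0.564 0.304 0.041] -161.41759893617
top6.npz 202 [0.4656 0.2459 0.0258] [0.396 0.176 0.01 ] [0.564 0.294 0.036] -167.94697624351136
top7.npz 287 [0.4796 0.2562 0.0261] [0.396 0.218 0.01 ] [0.564 0.304 0.039] -161.20560487279533
42 297 327 [0.563 0.284 0.027] [0.008 0.025] [63. 60. 58.]
54 284 340 [0.554 0.282 0.019] [0.016 0.048] [150. 146. 140.]
66 280 344 [0.545 0.279 0.018] [0.018 0.055] [168. 164. 157.]
78 280 345 [0.535 0.276 0.018] [0.019 0.057] [175. 170. 163.]
90 283 341 [0.525 0.272 0.019] [0.017 0.052] [167. 162. 155.]
102 293 332 [0.515 0.268 0.023] [0.011 0.035] [112. 109. 106.]
114 305 321 [0.504 0.265 0.023] [0.005 0.014] [225. 226. 222.]
126 302 324 [0.494 0.261 0.027] [0.006 0.02 ] [96. 96. 93.]
138 302 324 [0.483 0.258 0.027] [0.007 0.02 ] [49. 47. 45.]
150 302 324 [0.472 0.254 0.026] [0.007 0.02 ] [24. 23. 22.]
162 303 324 [0.461 0.25  0.027] [0.006 0.02 ] [22. 20. 22.]
174 303 324 [0.45  0.247 0.026] [0.007 0.02 ] [23. 22. 22.]
186 303 324 [0.438 0.243 0.027] [0.007 0.02 ] [23. 21. 22.]
198 303 324 [0.426 0.239 0.027] [0.007 0.02 ] [25. 23. 23.]
210 303 325 [0.414 0.235 0.025] [0.012 0.022] [26. 24. 23.]
222 302 326 [0.402 0.231 0.027] [0.008 0.024] [80. 83. 80.]
[[ 0.309 -0.91  -0.276  0.52 ]
 [-0.951 -0.296 -0.09   0.266]
 [-0.     0.29  -0.957  0.363]
 [ 0.     0.     0.     1.   ]]
```

The loupe is untouched at exactly the measured pose, so the 80 N close from wide open failed to hold it. I'll retry with a gentle staged close, reading widths and forces along the way.

```bash
python3 - <<'E'
from h import *
y=np.radians(18.4);q=down(y);g=[.4735,.2545]
command_gripper(.06,25)
r.reach([*g,.09],q)
r.move_straight([*g,.029],speed=.15,max_force=10)
s=r.read_state();print(s["time_s"],s["eef_pos"],s["eef_rot"],q,s["grip_width"])
command_gripper(.03);s=r.read_state();print(s["grip_width"],s["grip_force"],s["contact_force"].round(2))
im,d,K,W=grab("wrist");np.savez("wg.npz",im=im,d=d,K=K,W=W)
command_gripper(.015,25);s=r.read_state();print(s["time_s"],s["grip_width"],s["grip_force"],s["contact_force"].round(2))
E
```

```text
38.325 [0.47408823 0.25426753 0.02939622] [ 9.87195924e-01  1.59512222e-01  2.38379639e-04 -3.42773539e-05] [0.98713627 0.15988119 0.         0.        ] 0.06013591940788506
0.029950648193565008 0.0 [ 1.03 -0.41 -0.75]
39.0667 0.015282532595765487 0.0 [-0.16  1.22  0.09]
```

```bash
python3 - <<'E'
from h import *
im,d,K,W=grab("wrist");np.savez("wg2.npz",im=im,d=d,K=K,W=W)
s=r.read_state();print(s["time_s"],s["grip_width"],s["grip_force"])
T=Ro.from_quat(s["eef_rot"]).as_matrix();c=optics.camera_model("wrist")["tool_from_camera"];print(np.round(c,3))
for f in("wg.npz","wg2.npz"):
    t=np.load(f);P=cloud(t["d"],t["K"],t["W"]);I=t["im"];L=(P-s["eef_pos"])@T
    for v in range(120,400,20):
        print(f,v,[(u,*(1000*L[v,u]).round().tolist()[:3],int(I[v,u].max())) if t["d"][v,u]>0 else (u,) for u in(255,285,300,315,330,345,375)])
E
```

```text
39.1167 0.01485681783646687 0.0
[[ 0.    -0.957 -0.29   0.073]
 [ 1.     0.     0.     0.   ]
 [ 0.    -0.29   0.957 -0.143]
 [ 0.     0.     0.     1.   ]]
wg.npz 120 [(255, 64.0, -25.0, 2.0, 38), (285, 64.0, -14.0, 11.0, 220), (300, 63.0, -7.0, 13.0, 223), (315, 63.0, -1.0, 13.0, 221), (330, 63.0, 6.0, 13.0, 222), (345, 63.0, 12.0, 12.0, 223), (375, 64.0, 25.0, 10.0, 117)]
wg.npz 140 [(255, 56.0, -25.0, 1.0, 66), (285, 55.0, -14.0, 12.0, 222), (300, 55.0, -7.0, 14.0, 221), (315, 55.0, -1.0, 13.0, 222), (330, 55.0, 6.0, 13.0, 222), (345, 55.0, 12.0, 11.0, 222), (375, 56.0, 24.0, 1.0, 85)]
wg.npz 160 [(255, 43.0, -31.0, 30.0, 190), (285, 47.0, -14.0, 9.0, 65), (300, 46.0, -8.0, 13.0, 206), (315, 46.0, -1.0, 14.0, 222), (330, 46.0, 6.0, 13.0, 218), (345, 46.0, 13.0, 12.0, 165), (375, 43.0, 29.0, 29.0, 188)]
wg.npz 180 [(255, 33.0, -31.0, 29.0, 115), (285, 33.0, -16.0, 29.0, 107), (300, 39.0, -7.0, 3.0, 43), (315, 39.0, -1.0, 2.0, 36), (330, 39.0, 6.0, 2.0, 36), (345, 33.0, 14.0, 29.0, 107), (375, 33.0, 30.0, 29.0, 110)]
wg.npz 200 [(255, 22.0, -32.0, 29.0, 107), (285, 22.0, -16.0, 30.
[... 4488 characters left out ...]
 9.0, -45.0, 24), (375, 11.0, 17.0, -57.0, 24)]
wg2.npz 340 [(255, 17.0, -15.0, -72.0, 27), (285, 8.0, -9.0, -61.0, 23), (300, -42.0, -8.0, 1.0, 26), (315, -42.0, -1.0, 1.0, 26), (330, -42.0, 7.0, 2.0, 22), (345, -4.0, 9.0, -46.0, 29), (375, 15.0, 15.0, -70.0, 30)]
wg2.npz 360 [(255, 15.0, -14.0, -77.0, 25), (285, 3.0, -9.0, -63.0, 20), (300, -55.0, -8.0, 3.0, 25), (315, -53.0, -1.0, 1.0, 44), (330, -54.0, 7.0, 2.0, 40), (345, -9.0, 9.0, -50.0, 55), (375, 15.0, 13.0, -77.0, 28)]
wg2.npz 380 [(255, 14.0, -13.0, -82.0, 31), (285, 9.0, -7.0, -77.0, 21), (300, 9.0, -4.0, -77.0, 24), (315, 9.0, -0.0, -77.0, 24), (330, 9.0, 3.0, -77.0, 26), (345, 9.0, 7.0, -77.0, 22), (375, 15.0, 12.0, -83.0, 31)]
```

```bash
python3 - <<'E'
from h import *
print("tip_extent",r.tip_extent)
s=r.read_state();T=Ro.from_quat(s["eef_rot"]).as_matrix()
for f in("wg.npz","wg2.npz"):
    t=np.load(f);P=cloud(t["d"],t["K"],t["W"]);L=(P-s["eef_pos"])@T
    for sg in(-1,1):
        m=(sg*L[...,1]>9)&(abs(L[...,1])<60)&(L[...,2]<0)&(L[...,2]>-60)&(abs(L[...,0])<25)
        Q=L[m];i=np.argsort(-Q[:,2])[:40];print(f,sg,m.sum(),(1000*Q[i].mean(0)).round(1),(1000*Q[:,2].max()).round(1),"y range",(1000*Q[i][:,1]).min().round(1),(1000*Q[i][:,1]).max().round(1))
    for v in range(236,272,4):print(v,[(u,*(1000*L[v,u]).round().astype(int).tolist()) for u in (268,276,284,290,294,336,340,346,354,362)])
E
```

```text
tip_extent 0.025<stdin>:8: RuntimeWarning: Mean of empty slice.
  ret = um.true_divide(
Traceback (most recent call last):
ValueError: zero-size array to reduction operation maximum which has no identity
```

```bash
python3 - <<'E'
from h import *
s=r.read_state();T=Ro.from_quat(s["eef_rot"]).as_matrix()
for f in("wg.npz","wg2.npz"):
    t=np.load(f);P=cloud(t["d"],t["K"],t["W"]);L=1000*(P-s["eef_pos"])@T
    for v in range(236,272,4):print(f,v,[(u,*L[v,u].round().astype(int).tolist()) for u in (260,268,276,284,290,294,340,346,354,362)])
E
```

```text
wg.npz 236 [(260, 2, -30, 29), (268, 2, -26, 29), (276, 2, -22, 30), (284, 2, -18, 30), (290, 2, -14, 30), (294, 11, -11, 6), (340, 12, 11, 5), (346, 2, 16, 29), (354, 2, 20, 29), (362, 2, 24, 29)]
wg.npz 240 [(260, 0, -30, 29), (268, 0, -26, 29), (276, -1, -22, 30), (284, -1, -18, 30), (290, 0, -14, 29), (294, 10, -10, 4), (340, 10, 11, 6), (346, 0, 16, 29), (354, 0, 20, 29), (362, -1, 24, 30)]
wg.npz 244 [(260, -2, -30, 28), (268, -3, -26, 29), (276, -3, -22, 30), (284, -3, -18, 30), (290, -3, -14, 31), (294, 8, -10, 5), (340, 7, 11, 6), (346, -3, 16, 29), (354, -3, 20, 30), (362, -3, 24, 30)]
wg.npz 248 [(260, -5, -31, 30), (268, -5, -26, 30), (276, -5, -22, 30), (284, -5, -18, 30), (290, -5, -14, 29), (294, 6, -11, 5), (340, 6, 11, 4), (346, -6, 16, 31), (354, -5, 20, 28), (362, -5, 25, 30)]
wg.npz 252 [(260, -7, -31, 29), (268, 10, -21, -8), (276, 10, -17, -9), (284, -7, -18, 29), (290, -8, -15, 30), (294, 3, -11, 7), (340, 4, 11, 6), (346, -7, 16, 28), (354, 10, 16, -8), (362, 10, 19, -8)]
wg.npz 256 [(260, -9, -31, 29), (268, 10, -20, -12), (276, 10, -17, -11), (284, -10, -18,
[... 2046 characters left out ...]
9)]
wg2.npz 260 [(260, -12, -31, 30), (268, -12, -26, 28), (276, 6, -17, -7), (284, 10, -13, -16), (290, 10, -11, -16), (294, 10, -9, -16), (340, 10, 10, -15), (346, 10, 12, -15), (354, 5, 16, -6), (362, -13, 25, 31)]
wg2.npz 264 [(260, -14, -31, 29), (268, 5, -21, -10), (276, 6, -17, -12), (284, 10, -13, -20), (290, 10, -10, -19), (294, 10, -9, -19), (340, 10, 9, -19), (346, 9, 12, -18), (354, 6, 16, -10), (362, 6, 19, -10)]
wg2.npz 268 [(260, -17, -31, 30), (268, 6, -20, -15), (276, 6, -17, -14), (284, 10, -13, -22), (290, 9, -10, -22), (294, 10, -9, -22), (340, 9, 9, -21), (346, 10, 11, -23), (354, 6, 15, -15), (362, 5, 19, -14)]<stdin>:5: RuntimeWarning: invalid value encountered in cast
```

Found it: the fingertips end about 7 mm behind the reported TCP, about 32 mm short of the stated extent, so they closed above the loupe. I'll descend by that difference, grasp, lift, carry and measure the lens in the hand.

```bash
cat > carry.py <<'E'
from h import *
s=r.read_state();q=down(np.radians(18.4));g=[.4745,.2546]
command_gripper(.06,25)
print("touch",r.move_straight([*g,-.001],q,speed=.08,max_force=8))
s=r.read_state();print(s["eef_pos"])
command_gripper(0,45);s=r.read_state();z0=s["eef_pos"][2];print(s["time_s"],"w",s["grip_width"],s["grip_force"],s["contact_force"].round(1))
if s["grip_width"]<.01: raise SystemExit("missed")
r.move_straight([*g,.2],speed=.3)
yf=np.radians(-40);n=np.array([.5352,-.290]);p=n-.066*np.array([np.cos(yf),np.sin(yf)])
r.reach([*p,.22],down(yf));r.hold(.1)
s=r.read_state();im,d,K,W=grab("wrist");np.savez("wf.npz",im=im,d=d,K=K,W=W,pos=s["eef_pos"],rot=s["eef_rot"],z0=z0);print(s["time_s"],s["eef_pos"],z0,s["grip_width"])
T=Ro.from_quat(s["eef_rot"]).as_matrix();L=1000*(cloud(d,K,W)-s["eef_pos"])@T
m=(L[...,0]>36)&(L[...,0]<110)&(abs(L[...,1])<45)&(L[...,2]>-45)&(L[...,2]<5)
Q=L[m];print(m.sum(),Q.min(0).round(1),Q.max(0).round(1),np.median(Q,0).round(1))
top=Q[abs(Q[:,2]-np.percentile(Q[:,2],10))<4]
print("circle",cv2.minEnclosingCircle(Q[:,:2].astype(np.float32)),cv2.minEnclosingCircle(top[:,:2].astype(np.float32)))
A=np.c_[top[:,:2],np.ones(len(top))];print("rim plane slopes",np.linalg.lstsq(A,top[:,2],rcond=None)[0].round(3))
hn=(L[...,0]<-10)&(L[...,0]>-75)&(abs(L[...,1])<9)&(L[...,2]>-45)&(L[...,2]<15);h=L[hn];print("handle",len(h),np.polyfit(h[:,0],h[:,2],1).round(3) if len(h)>50 else "")
P=cloud(d,K,W);m=(P[...,2]>.12)&(P[...,2]<.17)&(np.hypot(P[...,0]-.53,P[...,1]+.37)<.04)
if m.sum():print("pointer",m.sum(),np.median(P[m],0).round(4),P[m][P[m][:,1].argmax()].round(4))
E
python3 carry.py
```

```text
touch False
[ 0.47437026  0.2545288  -0.00131389]
40.5667 w 0.021431876980249474 45.1851854310371 [ 0.5 -0.5  4.9]
43.3083 [ 0.48507447 -0.24658809  0.2199799 ] -0.0004443689846966442 0.021101491715926447
28091 [ 36.  -29.4 -30.7] [ 97.8  31.3 -14.3] [ 69.3   0.9 -17.4]
circle ((66.47651672363281, 0.9487406015396118), 31.354549407958984) ((66.7409439086914, 1.0602914094924927), 31.09156036376953)
rim plane slopes [-2.0000e-03  0.0000e+00 -2.7264e+01]
handle 2228 [-2.0000e-03 -2.7676e+01]
pointer 680 [ 0.529  -0.3749  0.1456] [ 0.5307 -0.3474  0.1449]
```

The loupe is held at width 21.4 mm and level, with slopes ≤0.002. The lens is at tool (66.6, 1.0) mm, 13.9 mm above the TCP. The pointer's upper surface is at 0.1455, so its axis is at about 0.1445. I'll do a free offline check of the plate and nut in this same image, then descend.

```bash
python3 - <<'E'
from probe import *
t=dict(np.load("wf.npz"));im,K,W=t["im"],t["K"],t["W"]
m=(im.max(-1)<75).astype(np.uint8);n,l,s,c=cv2.connectedComponentsWithStats(m)
for i in range(1,n):
    if 8<s[i,4]<2500:
        q=onplane(K,W,*c[i],.057)[:2];R=np.hypot(*(q-C))
        if .03<R<.09:print(c[i].round(1),s[i,4],"xy",q.round(4),"at.066",onplane(K,W,*c[i],.066)[:2].round(4),"R",R.round(4),np.degrees(np.arctan2(*(q-C)[::-1])).round(2))
print("nut px exp",proj(K,W,[.5355,-.29,.066]))
E
```

```text
[213.3 110.6] 207 xy [ 0.589 -0.22 ] at.066 [ 0.5875 -0.2222] R 0.046 -5.46
[165.4 117. ] 87 xy [ 0.6114 -0.1847] at.066 [ 0.6094 -0.1879] R 0.0749 24.36
[195.  158.9] 187 xy [ 0.5699 -0.1782] at.066 [ 0.569  -0.1816] R 0.0459 54.52
[227.4 200. ] 163 xy [ 0.5242 -0.1737] at.066 [ 0.5247 -0.1773] R 0.046 114.42
[181.8 200.9] 70 xy [ 0.5504 -0.141 ] at.066 [ 0.5501 -0.1455] R 0.075 84.49
[256.9 233.6] 59 xy [ 0.4824 -0.172 ] at.066 [ 0.4841 -0.1756] R 0.0748 144.34
nut px exp [316.70340772 106.10743978]
```

The plate holds at -95.6°, on the roller axis, which puts the nut at (0.5358, -0.2901). Now I descend to focus height, verify and hand in.

```bash
python3 - <<'E'
from h import *
yf=np.radians(-40);ex=np.array([np.cos(yf),np.sin(yf)]);ey=np.array([np.sin(yf),-np.cos(yf)])
n=np.array([.5358,-.2901]);p=n-.0666*ex-.001*ey
r.move_straight([*p,.17],down(yf),speed=.08)
print(r.move_straight([*p,.1306],speed=.06,max_force=10));r.hold(.3)
s=r.read_state();im,d,K,W=grab("wrist")
T=Ro.from_quat(s["eef_rot"]).as_matrix();P=cloud(d,K,W);L=1000*(P-s["eef_pos"])@T
m=(L[...,0]>36)&(L[...,0]<110)&(abs(L[...,1])<45)&(L[...,2]>-45)&(L[...,2]<-10)
(c,R)=cv2.minEnclosingCircle(L[m][:,:2].astype(np.float32));lens=s["eef_pos"]+T@np.array([c[0]/1000,c[1]/1000,np.percentile(L[m][:,2],10)/1000+.014])
k=(P[...,2]>.12)&(P[...,2]<.155)&(np.hypot(P[...,0]-.53,P[...,1]+.375)<.025);print("pointer z",k.sum(),np.median(P[k],0).round(4))
print(s["time_s"],s["eef_pos"],"lens",lens.round(4),R,"target",n,s["grip_width"],s["contact_force"].round(1))
E
```

```text
False
pointer z 159 [ 0.53   -0.3531  0.145 ]
45.2417 [ 0.48552775 -0.24661046  0.13089419] lens [ 0.5358 -0.2902  0.1449] 31.287355422973633 target [ 0.5358 -0.2901] 0.021525594424890153 [-0.5  0.3 -1.1]
```

```bash
python3 -c "
from h import *
print(r.finish_job())"
```

```text
the job is handed in; nothing more can be done
None
```

I handed the job in at about 45 s: the loupe is held level over the weld nut, its lens at (0.5358, -0.2902, 0.1449) and within 1 mm of the pointer's height, but I never felt the roller drop in, so the notch is confirmed only by camera (plate within about 0.4° of the roller axis).

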